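Snap the sensor housing shut and hold it square in the bonding fixture

ROBOT

A 6-joint arm with a two-finger parallel gripper is mounted at the origin on a cart in front of the work surface, level with it; the furniture and walls round the work are solid. World frame = base frame: x ahead of the robot, y to its left, z up, the work surface at z = 0. Lengths are in m, angles in rad, forces in N, time in s.
With the tool pointing down it reaches from about 0.35 to 0.95 m from the base axis. Payload 17.4 kg.
Tool frame: the origin (TCP) lies midway between the tips of the shut fingers; the grasp point (between the pads) lies 19 mm behind it (bot.grasp_offset is the distance from the TCP to the grasp point, in m); x points along the fingers, y is the direction in which the jaws open and shut, and the axes are right-handed (so a half turn about x gives the same grasp; the last joint's range is limited). The gripper opens to 93 mm and grips with 3 to 60 N. Pads are 15 mm wide; open, the fingers measure 128 mm over their backs; the gripper's body (75 mm by 188 mm) begins 65 mm behind the grasp point.
Start: joints at [-1.365, 0.116, 1.442, -0, 1.584, -0.038], TCP at [0.163, -0.655, 0.219] pointing down, gripper open.
Joint ranges: [-2.83, 2.83], [-0.83, 2.19], [0.07, 2.5], [-1.14, 4.28], [0.01, 3], [-2.97, 2.97]. Speed limits (rad/s): [1.89, 1.89, 2.22, 3.14, 3.14, 3.14].

INTERFACE

Orientations are given as a unit quaternion [x, y, z, w].
In Python, from station import bot gives the robot as it stands.
- The arm moves only by the tool arm_command, never from a script. Its argument "series" is a list of rows, each a list of 3 entries, a list of its own where there are three numbers: the shift along the world's x, y, z in cm, then the turn about the world's z in rad, then the closure in counts, from 0 (fully open) to 255 (shut). In form: [[[dx, dy, dz], turn, fingers], ...]. A call has exactly 8 rows; each row shifts and turns the commanded pose from where the row before left it; what a row does not reach is not made up. A row lasts 1/10 s, in which the tool goes at most 50 mm and 8.59 degrees, less where a joint would pass 70% of its speed; a pose out of reach is approached as far as the arm can. A call is refused whole if a number of a shift passes 5 or a number of a turn 0.15, either way. A call with a gripper value outside its range is refused whole. The fingers move at their own pace and stop on an object; "newtons" is the grip in N (left out, the last holds). Time passes only in rows, so rows that do not move let the fingers close, or fill a call up. It gives the time, the measured TCP pose, the force and the opening at its end, in the units of the state.
- bot.get_state(): the state, without advancing time (a new reading comes with each control period).
- bot.grab_frame(name): name is "side" or "top" or "wrist"; returns a dict with "frame" (420x560x3 uint8, red, green, blue), "K" (3x3 intrinsics, pixels), "k1" (the pictures are not rectified: a ray, as slopes to the right and down, at radius r is drawn at 1 + k1 r^2 times it, then the intrinsics apply), "R" (3x3) and "t" (3): a world point X has camera coordinates R X + t. Camera axes: x right, y down, z forward; pixel columns grow to the right and rows downward; lengths in m; the calibration is good to about 2 mm. A picture is of the moment at which its call begins. There is no depth.
- bot.close_job(): hands the job in, once; it reports no verdict.
The state is a dict: "time": time; "qpos": joint angles; "qvel": joint speeds; "joint_efforts": joint torques, N m; "ee_pos": TCP position; "eef_rot": TCP orientation; "contact_force": force on the tool from outside, world axes, zero at the start; "wrist_torque": the same for the moment, N m; "finger_gap": opening from 0.0 (shut) to 1.0 (fully open).
Only numpy, scipy, OpenCV 4.12 (cv2) and the standard library are available. Lean on these libraries where they do the work, as an engineer would, in place of code of your own. Each camera call takes 0.05 s, during which the arm holds its last target.

TASK

Press the lid of the small metal instrument housing down until it snaps fully shut, then set the housing flat on the plate of the bonding fixture, hinge end to the far fence. Press it into the corner so that it bears firmly on the far and the left fence at once (more than 3 N on each), and finish while still holding and pressing it there, without letting go. Leave the other things on the bench where they are.

Things in the scene. Friction and masses are not known exactly. Their poses are not given: they have to be found in the camera images.
- housing: Loose rectangular aluminium housing, 84 (x) x 56 (y) x 42 mm high, 50 with the lid shut; 0.28 to 0.56 kg. Origin: centre of its underside, z up. The lid hinge is at the top of its +x end; a socket 13 mm across stands 13 mm out of its -x end, 20 mm up. The long sides (y = -28, +28 mm) are plain, to be gripped from above along y. Yaw within 0.5 rad of the robot's x axis.
- lid (a joint): Lid angle, rad: 0 shut, grows as it opens. Hinge line along the housing's y, 42 mm above its underside at the +x end; lid plate 84 long, 54 wide, 8 mm thick, free edge at the -x end. Starts ajar at 0.45 to 0.9, stays where put; a spring detent at 0.07 rad takes about 0.35 N m (4 N at the free edge, 8 N at mid length), past it the lid snaps to 0 and stays.
- lid_edge (a point): Middle of the free edge of the lid on its upper face (50 mm above the underside of the housing, over its -x end, when shut).
- housing_corner (a point): Bottom corner of the housing that belongs in the corner of the fixture: its +x (hinge end), +y (left) corner, at housing (42, 28, 0) mm.
- housing_front (a point): Other bottom corner of the same left side, at the socket end: housing (-42, 28, 0) mm.
- fixture: Bonding fixture fixed to the bench: dark steel plate 150 (x) x 130 (y) x 8 mm with two low aluminium fences on it, all ground smooth (friction about 0.2). Origin at the centre of the plate's underside; its +x points away from the robot, its +y to the left, yaw within about 0.35 rad.
- far_fence: Fence bar at the far side of the plate, along the fixture's y, 90 mm long (fixture y = -57 to +33 mm), 12 mm thick, top 12 mm above the plate (20 mm above the bench). Its bearing face looks to -x, at fixture x = +55 mm. Origin at the centre of its underside.
- left_fence: Fence bar at the left side of the plate, along the fixture's x, 90 mm long (fixture x = -50 to +40 mm), 12 mm thick, top 12 mm above the plate. Its bearing face looks to -y, at fixture y = +45 mm. Origin at the centre of its underside.
- fixture_corner (a point): Point on the plate's top (8 mm above the bench) where the planes of the two bearing faces meet: fixture (55, 45, 8) mm; axes as the fixture. housing_corner belongs here, the two frames parallel.
- small_mass: Bystander: small metal calibration mass with a knob, 20 mm across, 30 mm high, standing between the fixture and the housing. Origin under its centre.
- marker: Bystander: marker pen, 135 mm long, lying between the fixture and the housing.
- tape: Bystander: black tape roll, 57 mm across, 19 mm high, to the left.
- tee: Bystander: metal coaxial tee, 46 mm, to the left.
- tin: Bystander: flat round tin, 63 mm across, 22 mm high, to the right.
- driver: Bystander: red screwdriver, 179 mm long, to the right.
Things that resemble listed ones, but are neither listed nor needed, are in the scene too. Several things have the shape of the housing; the one meant has the colours described above.

How it is judged:
On the way:
1. the lid is snapped shut past its detent (value of joint lid below 0.015 rad), for 0.2 s.
At the end, for the whole second after the job is handed in: Lid shut (under 0.02 rad); housing flat on the plate, hinge end to the far fence, left side to the left fence, its corner within 2.5 mm of the fixture corner, its side parallel within 3 mm over its length; still, held by the fingers, bearing on each fence with over 3 N through the last second (value of joint lid below 0.02 rad and x of housing_corner in the frame of fixture_corner between -0.0025 and 0.0025 m and y of housing_corner in the frame of fixture_corner between -0.0025 and 0.0025 m and z of housing_corner in the frame of fixture_corner between -0.0025 and 0.0025 m and y of housing_front in the frame of fixture_corner between -0.003 and 0.003 m and x of housing_front in the frame of fixture_corner below -0.08 m and angle between housing's own z axis and vertical below 0.06 rad and contact force between housing and far_fence above 3 N and contact force between housing and left_fence above 3 N and contact force between the fingers and housing above 3 N and linear speed of housing below 0.01 m/s); the arm keeps its last pose, push and grip.
It fails at once if a bystander was moved more than 30 mm (distance of any of small_mass, marker, tape, tee, tin, driver from where it was at the start of the episode above 0.03 m).
It also fails if it takes over 58 s, if anything falls off the work surface, if the arm or the gripper's body presses on something with over 40 N, if the wrist force passes 120 N, or if a joint passes its speed limit or range.

## Working session

There is one attempt and no reset: what is moved stays moved. The work goes in short steps, Python scripts to look and compute and a tool call to move; the robot and the scene stay as the last step left them, time stands still between calls to the robot, and variables do not carry over. Pictures are saved under pics/ and viewed, and the job is handed in when it is done.

Besides the shell and the picture viewer there is one more tool, called as name(argument=value, ...), one argument or row to a line, values as JSON. arm_command: Moves the arm, as the interface text tells. Its arguments: {"type":"object","properties":{"series":{"type":"array"},"newtons":{"type":"number"}},"required":["series"]}

```bash
mkdir -p pics; ls; python3 - <<'E'
from station import bot
import cv2
print(bot.get_state())
print(bot.grasp_offset)
for n in ("top","side","wrist"):
    f=bot.grab_frame(n)
    cv2.imwrite(f"pics/{n}0.png",f["frame"][:,:,::-1])
    print(n,f["K"],f["k1"],f["R"],f["t"])
E
```

```text
pics
{'time': 0.0, 'qpos': array([-1.36481600e+00,  1.16510040e-01,  1.44226282e+00,  1.77452527e-06,
        1.58402768e+00, -3.78137349e-02]), 'qvel': array([-0.00136975, -0.00209899, -0.00037778,  0.00070288,  0.00072216,
        0.00045284]), 'joint_efforts': array([ 6.47281183e-06, -7.21269751e+01, -6.22605872e+01,  7.79898441e-02,
        2.36151530e-02, -1.16221840e-04]), 'ee_pos': array([ 0.16287541, -0.65483746,  0.21789049]), 'eef_rot': array([-0.7018245 , -0.0864065 ,  0.70189498, -0.08555531]), 'contact_force': array([-0.11275281,  0.37622305, -0.68808243]), 'wrist_torque': array([ 0.01595071, -0.04092758,  0.02287494]), 'finger_gap': 0.9974831875495074}
0.0188
top [[454.81466432   0.         276.99628454]
 [  0.         454.81466432 203.26801476]
 [  0.           0.           1.        ]] -0.058592061668545956 [[ 2.83470473e-02 -9.99597982e-01 -5.64983912e-04]
 [-9.91418477e-01 -2.80429213e-02 -1.27683192e-01]
 [ 1.27616017e-01  4.17957696e-03 -9.91814843e-01]] [-0.03747905  0.54720366  1.2131968 ]
side [[455.41538587   0.         277.23987977]
 [  0.         455.41538587 208.77527808]
 [  0.           0.           1.        ]] 0.023377401261663388 [[-0.99944526 -0.03302838 -0.00427716]
 [-0.01801062  0.64404303 -0.76477722]
 [ 0.02801403 -0.76427594 -0.64428061]] [0.5514151  0.05378253 1.39302485]
wrist [[343.00986602   0.         279.28332814]
 [  0.         343.00986602 210.74179347]
 [  0.           0.           1.        ]] -0.021696039544501087 [[ 2.40232648e-01 -9.70715106e-01 -6.76175543e-04]
 [-9.32130179e-01 -2.30877976e-01  2.78977938e-01]
 [-2.70964213e-01 -6.63893251e-02 -9.60297273e-01]] [-0.67532385 -0.03134876  0.39177134]
```

View pics/top0.png

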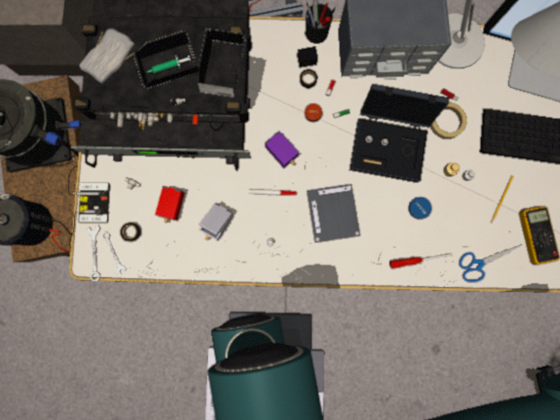

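View pics/side0.png

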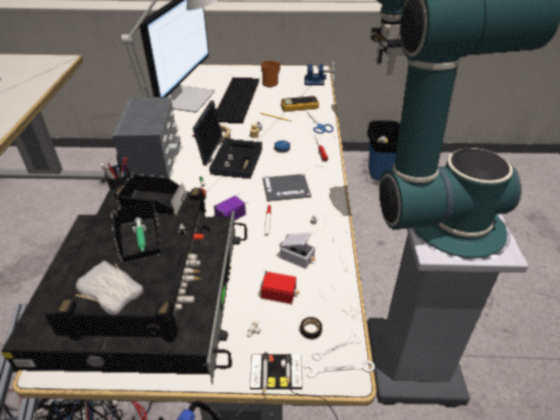

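View pics/wrist0.png

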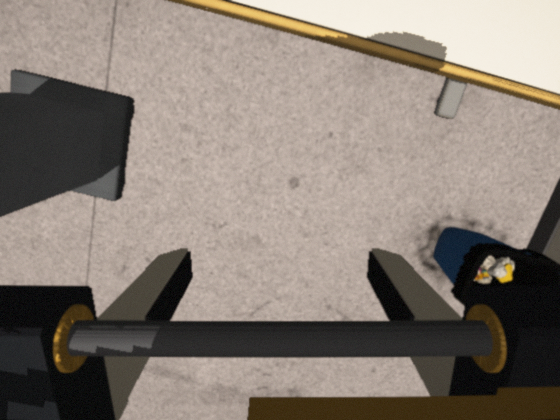

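Candidates for the housing in the top view are the grey metal box (217,220), the red box (170,203) and the purple box (282,149). I choose the grey one because the description says aluminium. The fixture is the dark plate at (333,212). I'll check these in close crops.

```bash
cat > h.py <<'E'
import numpy as np, cv2
from scipy.spatial.transform import Rotation as Rot
def proj(f,X):
    X=np.atleast_2d(X); c=X@f["R"].T+f["t"]; s=c[:,:2]/c[:,2:]
    r2=(s**2).sum(1,keepdims=True); s=s*(1+f["k1"]*r2)
    return s@f["K"][:2,:2].T+f["K"][:2,2]
def ray(f,uv):
    uv=np.atleast_2d(np.asarray(uv,float)); d=(uv-f["K"][:2,2])/np.array([f["K"][0,0],f["K"][1,1]])
    s=d.copy()
    for _ in range(20): s=d/(1+f["k1"]*(s**2).sum(1,keepdims=True))
    v=np.c_[s,np.ones(len(s))]@f["R"]; return -f["R"].T@f["t"],v
def onz(f,uv,z):
    o,v=ray(f,uv); return o+v*((z-o[2])/v[:,2])[:,None]
def crop(f,x0,y0,x1,y1,k,name):
    im=np.ascontiguousarray(f["frame"][y0:y1,x0:x1,::-1]); im=cv2.resize(im,None,fx=k,fy=k,interpolation=cv2.INTER_CUBIC)
    for x in range((x0+9)//10*10,x1,10):
        cv2.line(im,((x-x0)*k,0),((x-x0)*k,4 if x%50 else 12),(0,0,255),1)
        if x%20==0: cv2.putText(im,str(x),((x-x0)*k,22),0,.4,(0,0,255),1)
    for y in range((y0+9)//10*10,y1,10):
        cv2.line(im,(0,(y-y0)*k),(4 if y%50 else 12,(y-y0)*k),(0,0,255),1)
        if y%20==0: cv2.putText(im,str(y),(14,(y-y0)*k+4),0,.4,(0,0,255),1)
    cv2.imwrite(name,im)
E
python3 - <<'E'
from station import bot
from h import *
f=bot.grab_frame("top"); g=bot.grab_frame("side")
import pickle; pickle.dump((f,g),open("fr0.pkl","wb"))
crop(f,190,170,370,260,4,"pics/topc.png")
crop(g,230,160,340,270,5,"pics/sidec.png")
print(onz(f,[(217,220),(333,212),(270,241),(272,192),(170,203),(420,208)],0).round(3))
E
```

```text
[[ 0.5    0.145  0.   ]
 [ 0.532 -0.18   0.   ]
 [ 0.446 -0.005  0.   ]
 [ 0.584 -0.007  0.   ]
 [ 0.545  0.281  0.   ]
 [ 0.551 -0.427  0.   ]]
```

View pics/topc.png

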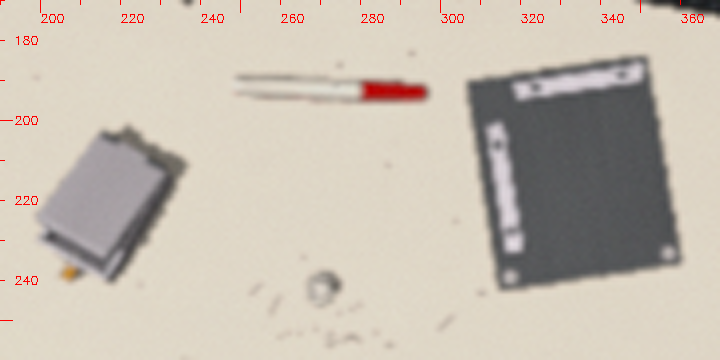

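View pics/sidec.png

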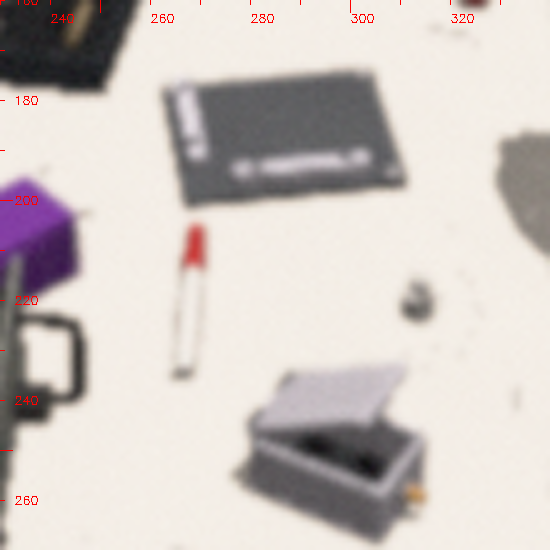

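The crops confirm it. The housing is the grey box with an orange socket at about (207,238), with its lid ajar and the hinge towards (225,207). The fixture has light fences at the far side (335,190) and the left side (314,215). Now I'll fit the poses.

```bash
cat > fit.py <<'E'
from h import *
from scipy.optimize import least_squares
def T(p,P):
    c,s=np.cos(p[2]),np.sin(p[2]); P=np.atleast_2d(P); return np.c_[p[0]+c*P[:,0]-s*P[:,1],p[1]+s*P[:,0]+c*P[:,1],P[:,2]]
def lidpt(a,d,y,n): # d from hinge, n above lid underside
    return [.042-d*np.cos(a)+n*np.sin(a),y,.042+d*np.sin(a)+n*np.cos(a)]
def fitfix(obs,p0=(.53,-.18,.13)): # obs: (frame, local pt, uv)
    r=lambda p:np.concatenate([(proj(f,T(p,P))-uv).ravel() for f,P,uv in obs])
    s=least_squares(r,p0,loss='soft_l1'); return s.x,r(s.x)
def fithou(obs,p0=(.5,.145,-.5,.6)): # P either 3-vector or ('lid',d,y,n)
    def r(p):
        o=[]
        for f,P,uv in obs:
            if P[0]=='lid': P=lidpt(p[3],*P[1:])
            o.append((proj(f,T(p,P))-uv).ravel())
        return np.concatenate(o)
    s=least_squares(r,p0,loss='soft_l1'); return s.x,r(s.x)
E
python3 - <<'E'
from fit import *
import pickle
f,g=pickle.load(open("fr0.pkl","rb"))
c=lambda x,y:(x/4+190,y/4+170); d=lambda x,y:(x/5+230,y/5+160)
o=[(f,[.075,.065,.008],c(468,82)),(f,[.075,-.065,.008],c(645,57)),(f,[-.075,-.065,.008],c(681,263)),(f,[-.075,.065,.008],c(499,290)),
(g,[.075,.065,.008],d(187,207)),(g,[.075,-.065,.008],d(163,90)),(g,[-.075,-.065,.008],d(372,70)),(g,[-.075,.065,.008],d(406,184))]
p,r=fitfix(o);print("fix",p.round(4),r.round(1).reshape(-1,2).tolist())
o=[(f,('lid',0,.027,.008),c(105,133)),(f,('lid',0,-.027,.008),c(168,175)),(f,('lid',.084,-.027,.008),c(102,255)),(f,('lid',.084,.027,.008),c(38,215)),
(f,[-.042,-.028,.042],c(112,282)),(f,[-.055,0,.02],c(68,275)),
(g,('lid',.084,-.027,.008),d(408,364)),(g,('lid',.084,.027,.008),d(374,425)),(g,[-.042,.028,0],d(378,543)),(g,[.042,.028,0],d(252,490)),(g,[-.042,.028,.042],d(380,495)),(g,[-.042,-.028,.042],d(424,437)),(g,[.042,.028,.042],d(250,432)),(g,[-.055,0,.02],d(418,495))]
p,r=fithou(o);print("hou",p.round(4),r.round(1).reshape(-1,2).tolist())
from station import bot
s=bot.get_state(); print(Rot.from_quat(s["eef_rot"]).as_matrix().round(3))
E
```

```text
fix [ 0.5276 -0.1789  0.1743] [[-1.2, -0.1], [-0.0, -0.4], [-0.1, 0.7], [-0.7, 0.8], [-1.0, -1.4], [-0.8, -1.3], [-0.0, -1.0], [0.5, -1.0]]
hou [ 0.4907  0.1428 -0.516   0.467 ] [[-0.3, -0.8], [0.8, -1.0], [0.7, 1.9], [-0.7, 1.2], [-1.7, 0.2], [-0.7, 1.1], [0.4, -0.2], [-2.4, -0.5], [-0.4, 0.2], [-1.1, -0.6], [-0.3, -0.7], [0.6, -1.6], [-0.7, 0.5], [0.8, 0.3]]
[[-0.     0.241 -0.97 ]
 [ 0.001 -0.97  -0.241]
 [-1.    -0.001 -0.   ]]
```

arm_command(
  series=[
    [[1.9,4.6,0],-0.04,0],
    [[1.9,4.6,0],-0.04,0],
    [[1.9,4.6,0],-0.04,0],
    [[1.9,4.6,0],-0.04,0],
    [[1.9,4.6,0],-0.04,0],
    [[1.9,4.6,0],-0.04,0],
    [[1.9,4.6,0],-0.04,0],
    [[1.9,4.6,0],-0.04,0],
  ],
)

```text
time: 1.05
ee_pos: [0.3151, -0.2852, 0.2187]
eef_rot: [0.707, -0.028, -0.706, -0.028]
contact_force: [1.1, 0.2, -0.0]
finger_gap: 1.0
```

arm_command(
  series=[
    [[2.0,4.6,0],-0.05,0],
    [[2.0,4.6,0],-0.05,0],
    [[2.0,4.6,0],-0.05,0],
    [[2.0,4.6,0],-0.05,0],
    [[2.0,4.6,0],-0.05,0],
    [[2.0,4.6,0],-0.05,0],
    [[2.0,4.6,0],-0.05,0],
    [[1.0,2.0,0],-0.05,0],
  ],
)

```text
time: 1.85
ee_pos: [0.4651, 0.0573, 0.2185]
eef_rot: [-0.687, 0.166, 0.687, 0.167]
contact_force: [0.4, -0.3, 0.2]
finger_gap: 0.998
```

```bash
python3 - <<'E'
from station import bot
from h import *
import pickle
s=bot.get_state(); print(s["ee_pos"],Rot.from_quat(s["eef_rot"]).as_matrix().round(3),s["qpos"].round(2),s["contact_force"])
f=bot.grab_frame("wrist"); pickle.dump(f,open("w1.pkl","wb"))
crop(f,0,0,560,420,1,"pics/w1.png"); print(-f["R"].T@f["t"],f["R"][2])
E
```

```text
[0.46506466 0.05734271 0.21850663] [[-0.    -0.458 -0.889]
 [ 0.001 -0.889  0.458]
 [-1.    -0.     0.   ]] [ 0.07 -0.35  1.86  0.    1.62  2.11] [ 0.41237513 -0.31500584  0.23000299]
[0.53499635 0.02131725 0.38499853] [-0.24790203  0.12789755 -0.96030558]
```

View pics/w1.png

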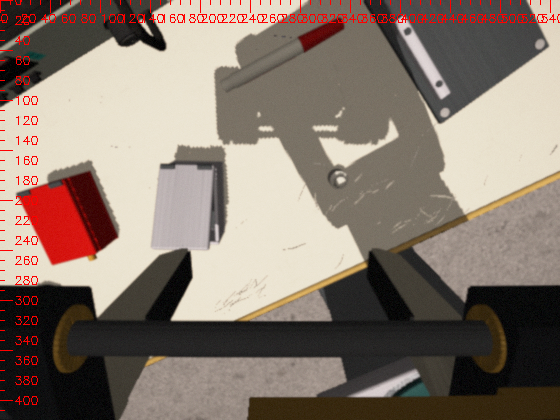

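The wrist view shows the housing at (185,205), the red box at (70,215), the mass at (338,180), the marker at (285,55) and the fixture corner at (445,115). I'll move over the lid, close the fingers and come down.

arm_command(
  series=[
    [[0.5,3.1,0],-0.03,255],
    [[0.5,3.1,0],0,255],
    [[0.5,3.0,0],0,255],
    [[0,0,-2.5],0,255],
    [[0,0,-2.5],0,255],
    [[0,0,-2.5],0,255],
    [[0,0,-2.0],0,255],
    [[0,0,-2.0],0,255],
  ],
  newtons=40,
)

```text
time: 2.7
ee_pos: [0.4793, 0.1458, 0.1027]
eef_rot: [-0.685, 0.177, 0.685, 0.177]
contact_force: [0.5, -0.3, 0.2]
finger_gap: 0.362
```

```bash
python3 - <<'E'
from station import bot
from h import *
import pickle
s=bot.get_state(); print(s["ee_pos"],s["contact_force"],s["finger_gap"])
f=bot.grab_frame("wrist"); pickle.dump(f,open("w2.pkl","wb"))
crop(f,100,50,460,320,2,"pics/w2.png")
g=bot.grab_frame("side")
crop(g,230,180,350,280,5,"pics/s2.png")
E
```

```text
[0.47927317 0.14580279 0.10268417] [ 0.50906783 -0.31205304  0.20513407] 0.3621616097224322
```

View pics/w2.png

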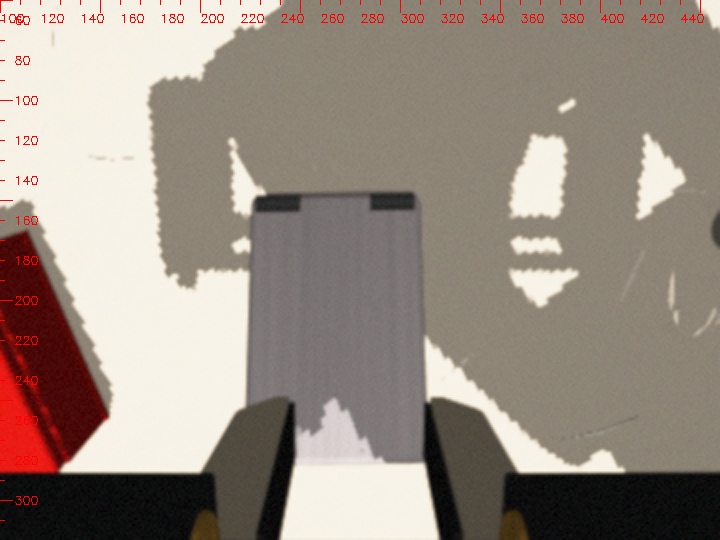

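View pics/s2.png

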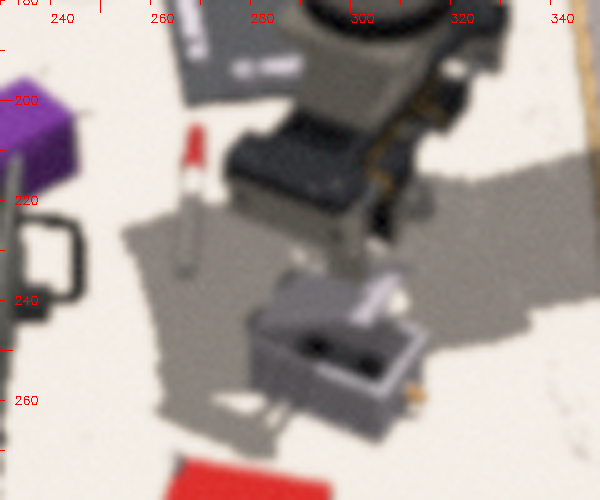

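```bash
python3 - <<'E'
from fit import *
import pickle
f=pickle.load(open("w2.pkl","rb")); f1=pickle.load(open("w1.pkl","rb")); ft,gs=pickle.load(open("fr0.pkl","rb"))
c=lambda x,y:(x/2+100,y/2+50); d=lambda x,y:(x/5+230,y/5+160)
o=[(f,('lid',0,.027,.008),c(252,195)),(f,('lid',0,-.027,.008),c(415,193)),(f,('lid',.084,-.027,.008),c(425,462)),
(gs,('lid',.084,-.027,.008),d(408,364)),(gs,[-.042,.028,0],d(378,543)),(gs,[.042,.028,0],d(252,490)),(gs,[-.042,.028,.042],d(380,495)),(gs,[-.042,-.028,.042],d(424,437))]
p,r=fithou(o);print("hou",p.round(4),r.round(1).reshape(-1,2).tolist())
tcp=np.array([.4793,.1458,.1027])
print(proj(f,tcp))
q=T(p,[[-.029,0,.09]]); print(q)
c_,s_=np.cos(p[2]),np.sin(p[2]); dd=tcp[:2]-p[:2]; print("tcp in housing",c_*dd[0]+s_*dd[1],-s_*dd[0]+c_*dd[1])
print(T(p,[[-.012,0,.08],[-.02,0,0],[0,0,0]]))
E
```

```text
hou [ 0.4928  0.1471 -0.4948  0.483 ] [[-2.1, 0.0], [1.5, -0.1], [0.6, 0.7], [-0.7, 0.3], [-0.8, 1.2], [-1.9, 0.7], [-0.6, 0.3], [-0.1, -0.8]]
[[279.45561606 265.62108744]]
[[0.46724225 0.16082202 0.09      ]]
tcp in housing -0.011254956246186405 -0.007494268151224536
[[0.48220316 0.15274916 0.08      ]
 [0.47516273 0.15654815 0.        ]
 [0.4927638  0.14705067 0.        ]]
```

arm_command(
  series=[
    [[0.3,0.7,0],0,255],
    [[0,0,0],0,255],
    [[0,0,0],0,255],
    [[0,0,-1.5],0,255],
    [[0,0,-1],0,255],
    [[0,0,-1],0,255],
    [[0,0,-1],0,255],
    [[0,0,-0.5],0,255],
  ],
)

```text
time: 3.6
ee_pos: [0.482, 0.153, 0.0528]
eef_rot: [-0.684, 0.177, 0.685, 0.177]
contact_force: [-12.6, 1.3, 22.9]
finger_gap: 0.003
```

arm_command(
  series=[
    [[0,0,-0.1],0,255],
    [[0,0,-0.1],0,255],
    [[0,0,-0.1],0,255],
    [[0,0,0],0,255],
    [[0,0,0],0,255],
    [[0,0,0],0,255],
    [[0,0,0],0,255],
    [[0,0,0],0,255],
  ],
)

```text
time: 4.4
ee_pos: [0.4825, 0.1529, 0.0507]
eef_rot: [0.685, -0.177, -0.685, -0.177]
contact_force: [-0.3, -0.2, -0.2]
finger_gap: 0.007
```

```bash
python3 - <<'E'
from station import bot
from h import *
import pickle
s=bot.get_state(); print(s["ee_pos"],s["contact_force"],s["finger_gap"])
f=bot.grab_frame("wrist"); pickle.dump(f,open("w3.pkl","wb"))
crop(f,100,50,460,320,2,"pics/w3.png")
g=bot.grab_frame("side")
crop(g,230,180,350,280,5,"pics/s3.png")
E
```

```text
[0.48249378 0.15292859 0.05067976] [-0.28869852 -0.15879727 -0.23831524] 0.007476600828360022
```

View pics/w3.png

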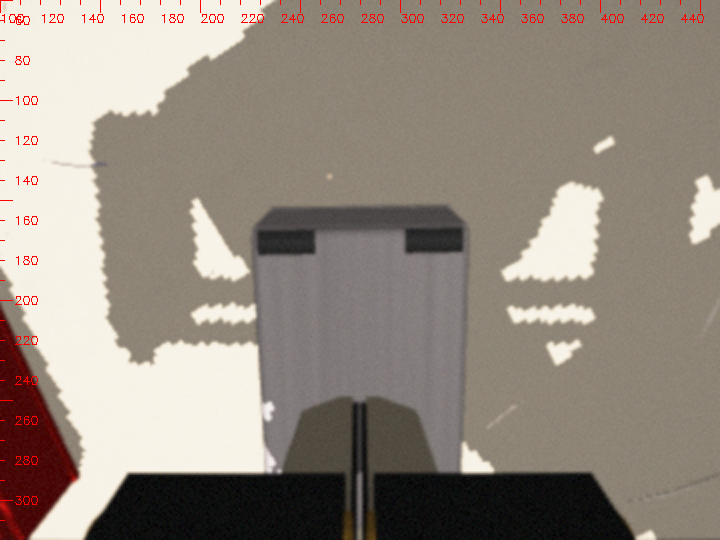

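View pics/s3.png

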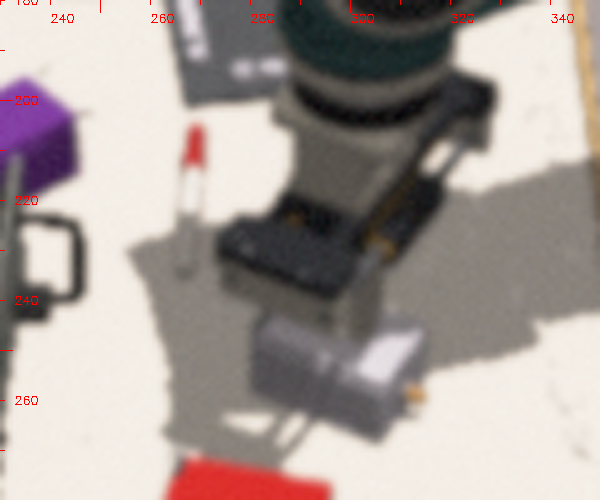

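The lid lies flat in both views and the contact force has dropped to zero, so it has snapped shut. I'll add a small confirming press, then raise, open and look.

arm_command(
  series=[
    [[0,0,-0.1],0,255],
    [[0,0,-0.1],0,255],
    [[0,0,0],0,255],
    [[0,0,1],0,255],
    [[0,0,3],0,0],
    [[0,0,3],0,0],
    [[0,0,2],0,0],
    [[0,0,0],0,0],
  ],
)

```text
time: 5.3
ee_pos: [0.4836, 0.1532, 0.142]
eef_rot: [0.686, -0.176, -0.683, -0.178]
contact_force: [-0.6, 0.4, -1.1]
finger_gap: 0.302
```

```bash
python3 - <<'E'
from station import bot
from h import *
import pickle
s=bot.get_state(); print(s["ee_pos"],s["contact_force"],s["finger_gap"],Rot.from_quat(s["eef_rot"]).as_matrix().round(4)[:,1])
f=bot.grab_frame("wrist"); pickle.dump(f,open("w4.pkl","wb"))
crop(f,100,50,460,320,2,"pics/w4.png")
t=bot.grab_frame("top")
pickle.dump(t,open("t4.pkl","wb"))
E
```

```text
[0.4836323  0.15322313 0.14199432] [-0.64845215  0.39003763 -1.10353361] 0.30165129425745085 [-0.4849 -0.8746 -0.0032]
```

View pics/w4.png

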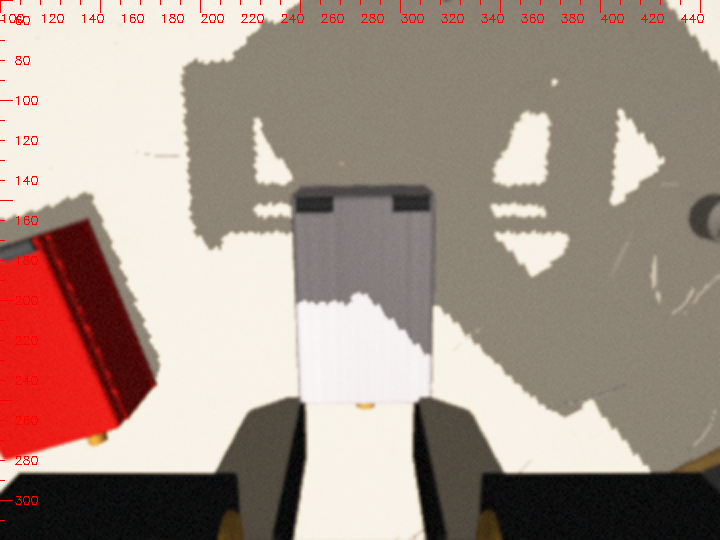

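```bash
python3 - <<'E'
from fit import *
import pickle
f=pickle.load(open("w4.pkl","rb"))
c=lambda x,y:(x/2+100,y/2+50)
o=[(f,[.042,.028,.042],c(294,196)),(f,[.042,-.028,.042],c(434,195)),(f,[-.042,.027,.05],c(299,404)),(f,[-.042,-.027,.05],c(432,401)),(f,[-.055,0,.0265],c(366,408)),(f,[.042,.028,0],c(302,186)),(f,[.042,-.028,0],c(428,185))]
p,r=fitfix(o,(.49,.147,-.5));print("hou",p.round(4),r.round(1).reshape(-1,2).tolist())
from station import bot
s=bot.get_state();tcp=s["ee_pos"]
dd=tcp[:2]-p[:2];c_,s_=np.cos(p[2]),np.sin(p[2]);print("tcp in housing",c_*dd[0]+s_*dd[1],-s_*dd[0]+c_*dd[1], "tcp",tcp, "delta",-dd)
y=-Rot.from_quat(s["eef_rot"]).as_matrix()[:,1]; print("tool yaw",np.arctan2(-y[0],y[1]))
E
```

```text
hou [ 0.4918  0.146  -0.5015] [[-0.9, -0.8], [2.0, -0.7], [0.3, 0.6], [0.1, 1.8], [-0.2, 1.6], [-0.3, -0.4], [-0.2, -0.3]]
tcp in housing -0.01148640966766887 0.0016552373889099073 tcp [0.48249681 0.1529287  0.13854846] delta [ 0.00927615 -0.00697355]
tool yaw -0.5061952118910451
```

arm_command(
  series=[
    [[0.4,-0.3,0],0,0],
    [[0.3,-0.25,0],0,0],
    [[0,0,-1],0,0],
    [[0,0,-1],0,0],
    [[0,0,-1],0,0],
    [[0,0,-1],0,0],
    [[0,0,-1],0,0],
    [[0,0,-1],0,0],
  ],
)

```text
time: 6.2
ee_pos: [0.4893, 0.1474, 0.0776]
eef_rot: [-0.685, 0.177, 0.685, 0.177]
contact_force: [-0.9, 0.2, 0.0]
finger_gap: 0.995
```

arm_command(
  series=[
    [[0,0,-1.5],0,0],
    [[0,0,-1.5],0,0],
    [[0,0,-1.5],0,0],
    [[0,0,-1.4],0,0],
    [[0,0,0],0,0],
    [[0,0,0],0,150],
    [[0,0,0],0,200],
    [[0,0,0],0,255],
  ],
  newtons=50,
)

```text
time: 7.0
ee_pos: [0.4899, 0.1475, 0.0204]
eef_rot: [0.685, -0.177, -0.684, -0.177]
contact_force: [0.2, 0.0, 0.3]
finger_gap: 0.789
```

arm_command(
  series=[
    [[0,0,0],0,255],
    [[0,0,0],0,255],
    [[0,0,0],0,255],
    [[0,0,0],0,255],
    [[0,0,0],0,255],
    [[0,0,0.3],0,255],
    [[0,0,1],0,255],
    [[0,0,1],0,255],
  ],
)

```text
time: 7.8
ee_pos: [0.4892, 0.1473, 0.043]
eef_rot: [-0.684, 0.177, 0.685, 0.177]
contact_force: [-0.0, -0.3, -4.2]
finger_gap: 0.598
```

```bash
python3 - <<'E'
from station import bot
from h import *
import pickle
s=bot.get_state(); print(s["ee_pos"],s["contact_force"],s["finger_gap"])
f=bot.grab_frame("wrist"); pickle.dump(f,open("w5.pkl","wb"))
crop(f,100,50,460,320,2,"pics/w5.png")
g=bot.grab_frame("side")
crop(g,230,180,350,280,5,"pics/s5.png")
E
```

```text
[0.48917098 0.14732472 0.04303252] [-0.0142094  -0.26022013 -4.24735545] 0.597522041579289
```

View pics/w5.png

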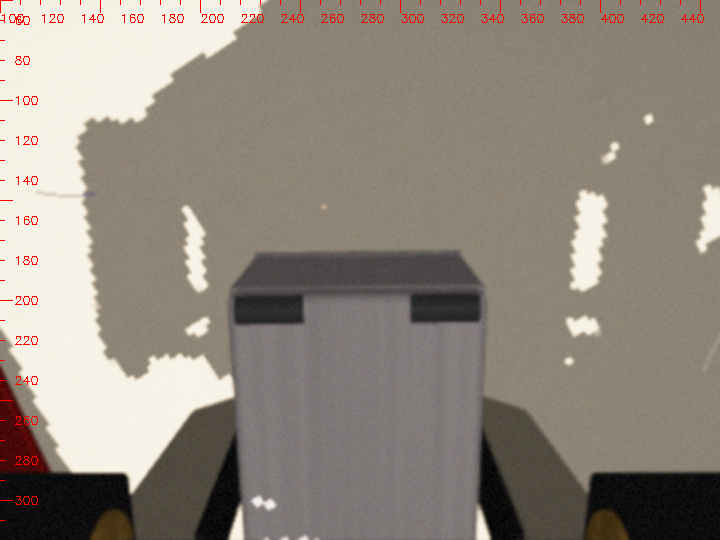

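View pics/s5.png

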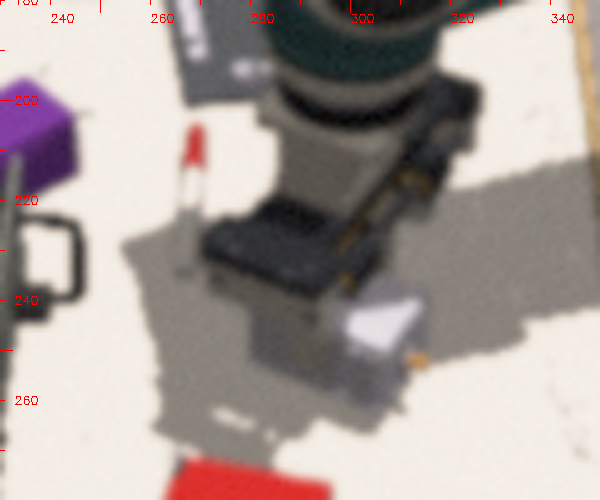

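The housing is gripped centrally and clear of the bench, and it weighs about 4.2 N. Now I'll lift and carry it to the fixture while turning it.

arm_command(
  series=[
    [[0,0,3.5],0,255],
    [[0,0,3.5],0,255],
    [[0.45,-3,0.5],0.1,255],
    [[0.45,-4.5,0],0.1,255],
    [[0.45,-4.5,0],0.1,255],
    [[0.45,-4.5,0],0.1,255],
    [[0.45,-4.5,0],0.1,255],
    [[0.45,-4.5,0],0.1,255],
  ],
)

```text
time: 8.7
ee_pos: [0.5163, -0.1095, 0.1178]
eef_rot: [0.706, 0.035, -0.706, 0.035]
contact_force: [1.9, 0.5, -4.7]
finger_gap: 0.6
```

arm_command(
  series=[
    [[0.3,-4,0],0.08,255],
    [[0.3,-3,0],0,255],
    [[0,0,0],0,255],
    [[0,0,0],0,255],
    [[0,0,0],0,255],
    [[0,0,0],0,255],
    [[0,0,0],0,255],
    [[0,0,0],0,255],
  ],
)

```text
time: 9.5
ee_pos: [0.5226, -0.1771, 0.1178]
eef_rot: [0.704, 0.062, -0.704, 0.062]
contact_force: [0.2, -0.6, -4.9]
finger_gap: 0.597
```

```bash
python3 - <<'E'
from station import bot
from h import *
import pickle
s=bot.get_state(); print(s["ee_pos"],s["contact_force"],s["finger_gap"])
f=bot.grab_frame("wrist"); pickle.dump((f,s),open("w6.pkl","wb"))
y=-Rot.from_quat(s["eef_rot"]).as_matrix()[:,1]; print("tool yaw",np.arctan2(-y[0],y[1]))
crop(f,80,0,480,300,2,"pics/w6.png")
E
```

```text
[ 0.52256103 -0.17706416  0.11776132] [ 0.24411443 -0.6417971  -4.85854614] 0.5972446123342171
tool yaw 0.1746022604626384
```

View pics/w6.png

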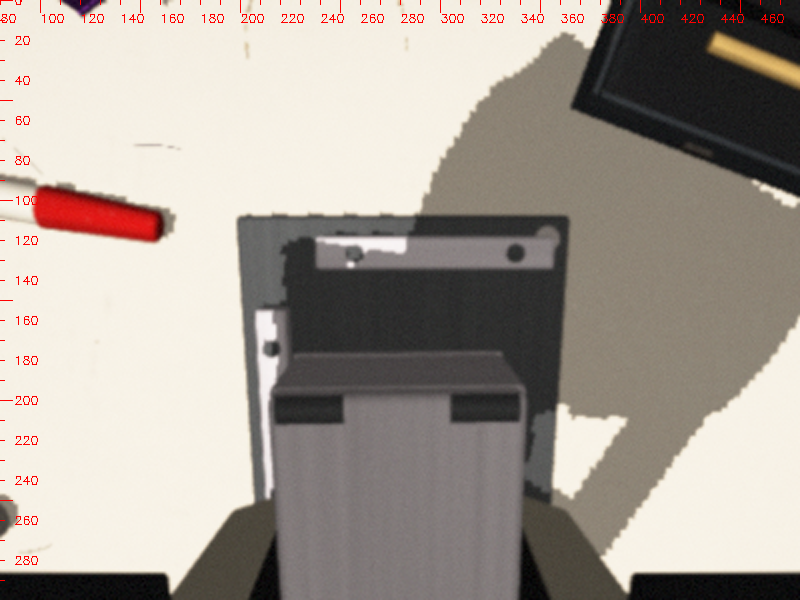

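```bash
cat > f6.py <<'E'
from fit import *
import pickle
f,s=pickle.load(open("w6.pkl","rb"))
c=lambda x,y:(x/2+80,y/2)
o=[(f,[.075,.065,.008],c(238,217)),(f,[.075,-.065,.008],c(568,217)),(f,[.067,.033,.02],c(316,237)),(f,[.067,-.057,.02],c(554,237)),(f,[.04,.057,.02],c(256,310))]
p,r=fitfix(o);print("fix",p.round(4),r.round(1).reshape(-1,2).tolist())
cam=-f["R"].T@f["t"]; d=cam[:2]-p[:2]; C,S=np.cos(p[2]),np.sin(p[2]); print("cam in fixture",C*d[0]+S*d[1],-S*d[0]+C*d[1],cam[2])
tcp=s["ee_pos"]; d=tcp[:2]-p[:2]; print("tcp in fixture",C*d[0]+S*d[1],-S*d[0]+C*d[1])
zz=tcp[2]-.0185
o=[(f,[.042,.028,zz],c(292,354)),(f,[.042,-.028,zz],c(502,353)),(f,[.042,.028,zz+.042],c(273,391)),(f,[.042,-.028,zz+.042],c(526,388))]
h,r=fitfix(o,(.525,-.177,.174));print("hou",h.round(4),r.round(1).reshape(-1,2).tolist())
d=tcp[:2]-h[:2]; C,S=np.cos(h[2]),np.sin(h[2]); print("tcp in housing",C*d[0]+S*d[1],-S*d[0]+C*d[1])
im=np.ascontiguousarray(f["frame"][:,:,::-1]); im=cv2.resize(im[:300,80:480],None,fx=2,fy=2)
def box(p,x0,x1,y0,y1,z0,z1,col):
    P=T(p,[[x,y,z] for z in(z0,z1) for x,y in((x0,y0),(x1,y0),(x1,y1),(x0,y1))]); q=((proj(f,P)-[80,0])*2).round().astype(int)
    for a in range(4):
        for i,j in((a,(a+1)%4),(a+4,(a+1)%4+4),(a,a+4)): cv2.line(im,q[i].tolist(),q[j].tolist(),col,1)
box(p,-.075,.075,-.065,.065,0,.008,(0,255,0)); box(p,.055,.067,-.057,.033,.008,.02,(0,255,255)); box(p,-.05,.04,.045,.057,.008,.02,(255,255,0))
box(h,-.042,.042,-.028,.028,zz,zz+.042,(0,0,255))
cv2.imwrite("pics/o6.png",im)
E
python3 f6.py
```

```text
fix [ 0.5289 -0.1785  0.174 ] [[-1.3, -0.5], [1.7, -0.6], [-0.4, 0.4], [1.2, 0.4], [-0.5, 0.3]]
cam in fixture 0.07240692816063701 0.002014631549783867 0.2842808268387016
tcp in fixture -0.006006586048746596 0.002559902670360073
hou [ 0.5247 -0.1775  0.1825] [[1.7, 0.2], [-0.8, -0.2], [-2.9, -0.2], [1.2, 0.2]]
tcp in housing -0.00201987997144578 0.0007872752688629441
```

View pics/o6.png

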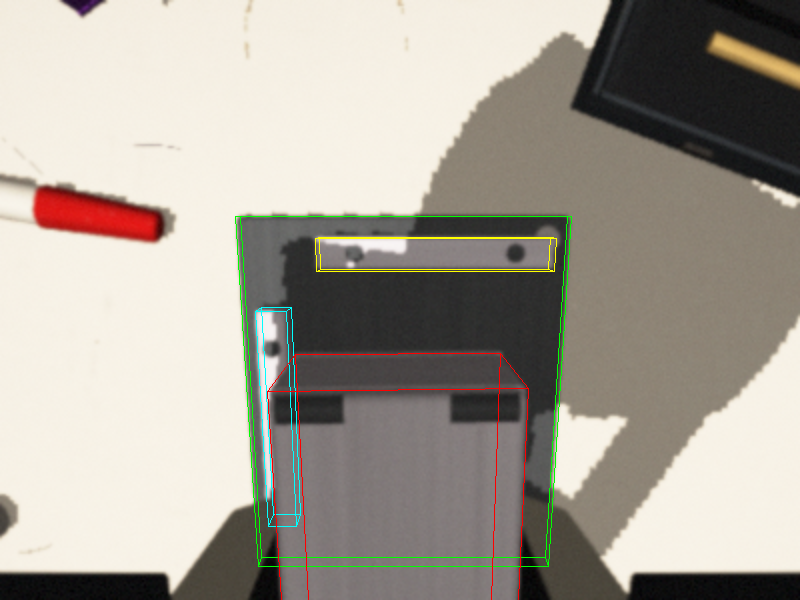

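The overlay matches. The housing sits 16 mm short of the far fence and 14 mm short of the left fence, and is parallel to within 0.01 rad. I'll descend now.

arm_command(
  series=[
    [[0,0,-1.6],0,255],
    [[0,0,-1.6],0,255],
    [[0,0,-1.6],0,255],
    [[0,0,-1.6],0,255],
    [[0,0,-1.6],0,255],
    [[0,0,-0.5],0,255],
    [[0,0,-0.2],0,255],
    [[0,0,0],0,255],
  ],
)

```text
time: 10.35
ee_pos: [0.5227, -0.1776, 0.0308]
eef_rot: [0.705, 0.061, -0.704, 0.061]
contact_force: [-1.0, 0.8, -4.4]
finger_gap: 0.6
```

arm_command(
  series=[
    [[0,0,-0.1],0,255],
    [[0,0,-0.1],0,255],
    [[0,0,-0.1],0,255],
    [[0,0,0],0,255],
    [[0,0,0],0,255],
    [[0,0,0],0,255],
    [[0,0,0],0,255],
    [[0,0,0],0,255],
  ],
)

```text
time: 11.15
ee_pos: [0.5227, -0.1777, 0.028]
eef_rot: [0.705, 0.061, -0.704, 0.061]
contact_force: [0.5, -1.5, 1.5]
finger_gap: 0.596
```

arm_command(
  series=[
    [[0.18,0.22,0],0,255],
    [[0.18,0.22,0],0,255],
    [[0.18,0.22,0],0,255],
    [[0.18,0.22,0],0,255],
    [[0.18,0.22,0],0,255],
    [[0.18,0.22,0],0,255],
    [[0,0,0],0,255],
    [[0,0,0],0,255],
  ],
)

```text
time: 11.95
ee_pos: [0.5338, -0.1641, 0.028]
eef_rot: [0.705, 0.062, -0.704, 0.061]
contact_force: [1.5, 0.6, 5.3]
finger_gap: 0.6
```

```bash
cat > st.py <<'E'
from station import bot
from h import *
s=bot.get_state(); fx=np.array([.5289,-.1785,.174]); C,S=np.cos(fx[2]),np.sin(fx[2])
d=s["ee_pos"][:2]-fx[:2]; F=s["contact_force"]; y=-Rot.from_quat(s["eef_rot"]).as_matrix()[:,1]
print("t",s["time"],"tcp in fixture mm",1e3*(C*d[0]+S*d[1]),1e3*(-S*d[0]+C*d[1]),"z",s["ee_pos"][2]*1e3,"F fix",C*F[0]+S*F[1],-S*F[0]+C*F[1],F[2],"yaw",np.arctan2(-y[0],y[1]),"gap",s["finger_gap"],"torque",s["wrist_torque"])
E
cat > look.py <<'E'
import sys,pickle
exec(open("st.py").read())
f=bot.grab_frame("wrist"); pickle.dump((f,s),open(sys.argv[1]+".pkl","wb")); crop(f,120,60,440,300,2,"pics/"+sys.argv[1]+".png")
E
python3 look.py w7
```

```text
t 11.95 tcp in fixture mm 7.336218283805259 13.381970409489119 z 27.980904475209393 F fix 1.5578798129834956 0.38126632466221205 5.270906615754578 yaw 0.1740419675751659 gap 0.6003009045199509 torque [ 0.27763282 -0.23781937  0.04622923]
```

View pics/w7.png

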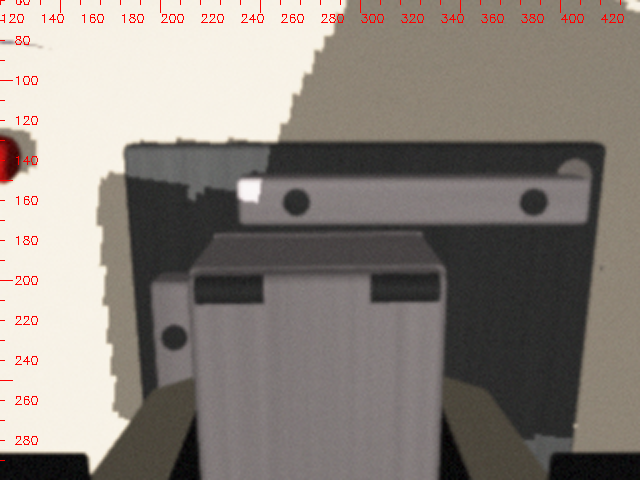

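The picture shows the housing just short of both fences, with a gap of about 3 mm at the far fence near (300,175) and 3 to 4 mm at the left fence near (214,220). I'll ease it up to the far fence first.

arm_command(
  series=[
    [[0.1,0.02,0],0,255],
    [[0.1,0.02,0],0,255],
    [[0.1,0.02,0],0,255],
    [[0.05,0.01,0],0,255],
    [[0.05,0.01,0],0,255],
    [[0,0,0],0,255],
    [[0,0,0],0,255],
    [[0,0,0],0,255],
  ],
)

```text
time: 12.8
ee_pos: [0.5372, -0.1636, 0.028]
eef_rot: [-0.704, -0.061, 0.705, -0.061]
contact_force: [-3.4, -1.9, 7.8]
finger_gap: 0.598
```

```bash
python3 st.py
```

```text
t 12.8 tcp in fixture mm 10.789616638284496 13.28218654076108 z 27.959788145693388 F fix -3.6379010925464565 -1.2407644415780426 7.823840102746086 yaw 0.17382173226244013 gap 0.5977368390766041 torque [-0.01489181  0.69296479 -0.04573893]
```

arm_command(
  series=[
    [[-0.02,0.1,0],0,255],
    [[-0.02,0.1,0],0,255],
    [[-0.02,0.1,0],0,255],
    [[-0.01,0.05,0],0,255],
    [[-0.01,0.05,0],0,255],
    [[0,0,0],0,255],
    [[0,0,0],0,255],
    [[0,0,0],0,255],
  ],
)

```text
time: 13.6
ee_pos: [0.5367, -0.1599, 0.028]
eef_rot: [0.705, 0.061, -0.704, 0.062]
contact_force: [-0.2, -3.6, 5.7]
finger_gap: 0.597
```

```bash
python3 look.py w8
```

```text
t 13.6 tcp in fixture mm 10.883621255430768 16.97362763949421 z 27.96040471288599 F fix -0.8557586985855524 -3.45845325705869 5.699182888623912 yaw 0.17360969461141523 gap 0.5974332525991854 torque [-0.53030775  0.17824146 -0.02713131]
```

View pics/w8.png

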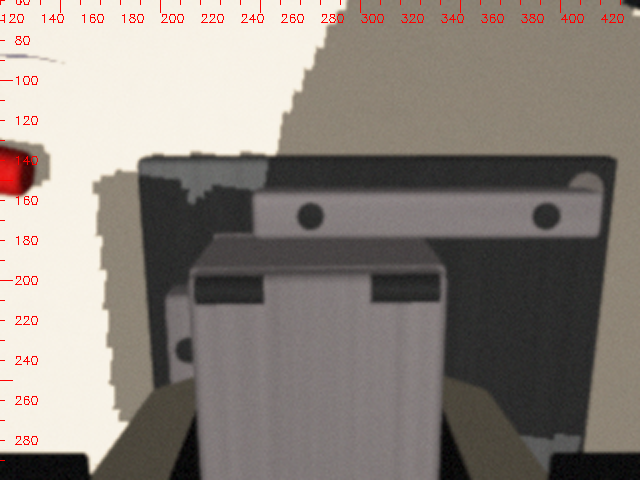

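arm_command(
  series=[
    [[0.04,0.06,0],0,255],
    [[0.04,0.06,0],0,255],
    [[0.04,0.06,0],0,255],
    [[0,0,0],0,255],
    [[0,0,0],0,255],
    [[0,0,0],0,255],
    [[0,0,0],0,255],
    [[0,0,0],0,255],
  ],
)

```text
time: 14.45
ee_pos: [0.5368, -0.1591, 0.028]
eef_rot: [-0.704, -0.06, 0.705, -0.062]
contact_force: [-13.2, -11.8, 11.3]
finger_gap: 0.601
```

```bash
python3 st.py
```

```text
t 14.45 tcp in fixture mm 11.12840581585343 17.77920222454962 z 27.981277574663526 F fix -15.025075034413097 -9.357360769770843 11.294537757437485 yaw 0.17284389718500945 gap 0.601050570731195 torque [-1.96979147  2.17698065 -0.67673582]
```

arm_command(
  series=[
    [[0.0,0.05,0],0,255],
    [[-0.02,0.05,0],0,255],
    [[0.03,0.05,0],0,255],
    [[0,0,0],0,255],
    [[0,0,0],0,255],
    [[0,0,0],0,255],
    [[0,0,0],0,255],
    [[0,0,0],0,255],
  ],
  newtons=60,
)

```text
time: 15.25
ee_pos: [0.5368, -0.1586, 0.0281]
eef_rot: [-0.704, -0.06, 0.705, -0.062]
contact_force: [-14.8, -20.9, 11.2]
finger_gap: 0.601
```

```bash
python3 look.py w9
```

```text
t 15.25 tcp in fixture mm 11.199280846846133 18.218227564188286 z 28.074737724155074 F fix -18.20136405890746 -18.050691897374435 11.1739965210368 yaw 0.17254953445454801 gap 0.6007916292046009 torque [-3.5314939   2.36963631 -0.70842866]
```

View pics/w9.png

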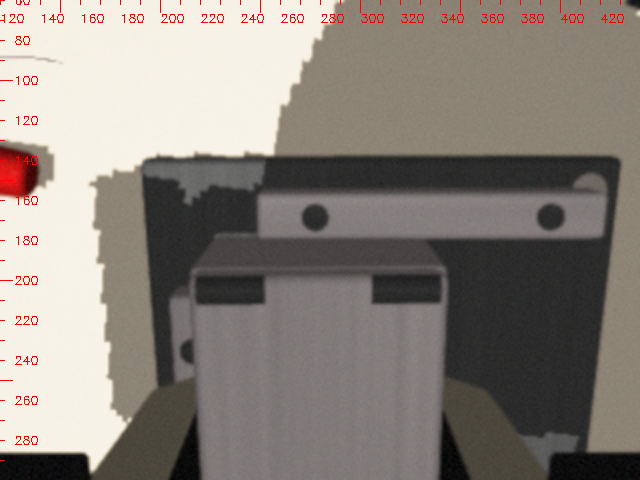

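Both fences now read about 18 N. The wrist moment about z is -0.7 N m, which hints at a small yaw misfit, so I'll measure the angles of the lid edges and the fence edges in this picture.

```bash
python3 - <<'E'
import pickle
from h import *
f,s=pickle.load(open("w9.pkl","rb"))
g=cv2.GaussianBlur(cv2.cvtColor(f["frame"],cv2.COLOR_RGB2GRAY).astype(float),(0,0),.8)
def edge_rows(x0,x1,ya,yb,sign):  # horizontal-ish edges
    gy=np.gradient(g,axis=0)*sign; P=[]
    for x in range(x0,x1):
        c=gy[ya:yb,x]; k=int(c.argmax())
        if 0<k<len(c)-1:
            d=(c[k-1]-c[k+1])/(2*(c[k-1]-2*c[k]+c[k+1])+1e-9); P.append((x,ya+k+d))
    return np.array(P)
def edge_cols(y0,y1,xa,xb,sign):
    gx=np.gradient(g,axis=1)*sign; P=[]
    for y in range(y0,y1):
        c=gx[y,xa:xb]; k=int(c.argmax())
        if 0<k<len(c)-1:
            d=(c[k-1]-c[k+1])/(2*(c[k-1]-2*c[k]+c[k+1])+1e-9); P.append((xa+k+d,y))
    return np.array(P)
def ang(P,z,ax):
    W=onz(f,P,z)[:,:2]; v=cv2.fitLine(W.astype(np.float32),cv2.DIST_HUBER,0,1e-6,1e-6).ravel()
    a=np.arctan2(v[1],v[0]); a=a-np.pi/2 if ax=='y' else a
    a=(a+np.pi/2)%np.pi-np.pi/2; n=np.array([-v[1],v[0]]); return round(float(a),4),"rms mm",round(1e3*float(np.std((W-v[2:4])@n)),2),len(P),(W.mean(0)*1e3).round(1)
print("fence far near-edge",ang(edge_rows(350,420,172,186,-1),.02,'y'))
print("fence far far-edge ",ang(edge_rows(258,415,150,160,1),.02,'y'))
print("plate far edge     ",ang(edge_rows(280,425,132,145,-1),.008,'y'))
for sg in(1,-1): print("lid hinge edge",sg,ang(edge_rows(255,302,188,203,sg),.05,'y'))
print("lid left edge ",[ang(edge_cols(215,245,210,225,sg),.05,'x') for sg in(1,-1)])
print("lid right edge",[ang(edge_cols(205,245,333,348,sg),.05,'x') for sg in(1,-1)])
E
```

```text
fence far near-edge (0.1716, 'rms mm', 0.07, 70, array([ 590.4, -205.2]))
fence far far-edge  (0.1759, 'rms mm', 0.1, 157, array([ 597.4, -178. ]))
plate far edge      (0.173, 'rms mm', 0.05, 145, array([ 607.6, -186.5]))
lid hinge edge 1 (0.1783, 'rms mm', 0.05, 47, array([ 578.4, -151.4]))
lid hinge edge -1 (0.1825, 'rms mm', 0.04, 47, array([ 579.9, -151.1]))
lid left edge  [(0.0744, 'rms mm', 0.39, 30, array([ 559.6, -127.1])), (0.0409, 'rms mm', 0.58, 23, array([ 560.1, -125.5]))]
lid right edge [(0.028, 'rms mm', 0.64, 27, array([ 571.4, -178.8])), (0.173, 'rms mm', 0.06, 40, array([ 571.3, -181.6]))]
```

arm_command(
  series=[
    [[0,0,0],-0.006,255],
    [[0,0,0],0,255],
    [[0,0,0],0,255],
    [[0,0,0],0,255],
    [[0,0,0],0,255],
    [[0,0,0],0,255],
    [[0,0,0],0,255],
    [[0,0,0],0,255],
  ],
)

```text
time: 16.1
ee_pos: [0.5368, -0.1586, 0.0281]
eef_rot: [-0.704, -0.058, 0.706, -0.061]
contact_force: [-14.2, -20.5, 9.7]
finger_gap: 0.597
```

```bash
python3 - <<'E'
exec(open("st.py").read())
import pickle
print(Rot.from_quat(s["eef_rot"]).as_matrix()[:,0])
g=bot.grab_frame("side"); t=bot.grab_frame("top")
from fit import T
hp=T(fx,[[.013,.017,0]])[0]; 
def ov(f,x0,y0,x1,y1,k,name):
    im=cv2.resize(np.ascontiguousarray(f["frame"][y0:y1,x0:x1,::-1]),None,fx=k,fy=k,interpolation=cv2.INTER_CUBIC); raw=im.copy()
    def box(p,a,b,c,d,z0,z1,col):
        P=T(p,[[x,y,z] for z in(z0,z1) for x,y in((a,c),(b,c),(b,d),(a,d))]); q=((proj(f,P)-[x0,y0])*k).round().astype(int)
        for i0 in range(4):
            for i,j in((i0,(i0+1)%4),(i0+4,(i0+1)%4+4),(i0,i0+4)): cv2.line(im,q[i].tolist(),q[j].tolist(),col,1)
    box(fx,-.075,.075,-.065,.065,0,.008,(0,255,0)); box([hp[0],hp[1],fx[2]],-.042,.042,-.028,.028,.008,.058,(0,0,255))
    cv2.imwrite(name,np.vstack([raw,im]))
ov(g,240,130,340,205,4,"pics/s10.png"); ov(t,290,160,390,250,3,"pics/t10.png")
E
```

```text
t 16.1 tcp in fixture mm 11.206144261564125 18.274661192814484 z 28.078775083529052 F fix -17.495396658146582 -17.761564072086017 9.740166081196291 yaw 0.16728383605998604 gap 0.5966311205274185 torque [-3.42998757  2.44718605 -0.08774397]
[-0.00218618 -0.00423589 -0.99998864]
```

View pics/s10.png

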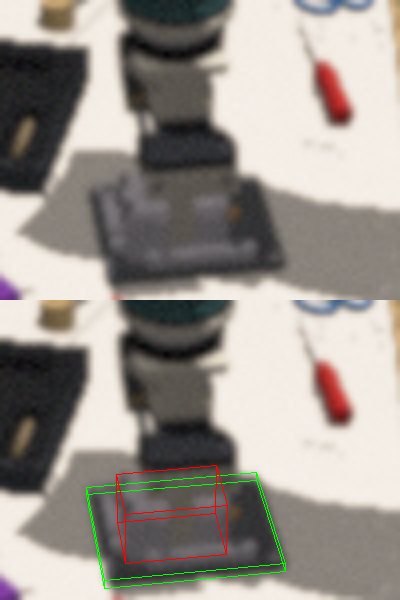

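View pics/t10.png

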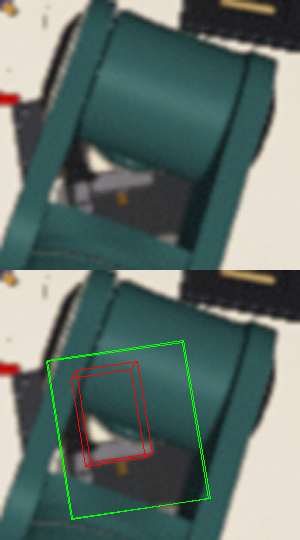

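```bash
python3 - <<'E'
exec(open("st.py").read())
from fit import T
f=bot.grab_frame("wrist"); k=2;x0,y0=120,60
im=cv2.resize(np.ascontiguousarray(f["frame"][60:300,120:440,::-1]),None,fx=2,fy=2,interpolation=cv2.INTER_CUBIC)
hp=T(fx,[[.013,.017,0]])[0]
def box(p,a,b,c,d,z0,z1,col):
    P=T(p,[[x,y,z] for z in(z0,z1) for x,y in((a,c),(b,c),(b,d),(a,d))]); q=((proj(f,P)-[x0,y0])*k).round().astype(int)
    for i0 in range(4):
        for i,j in((i0,(i0+1)%4),(i0+4,(i0+1)%4+4),(i0,i0+4)): cv2.line(im,q[i].tolist(),q[j].tolist(),col,1)
box([hp[0],hp[1],fx[2]],-.042,.042,-.028,.028,.008,.05,(0,0,255));box([hp[0],hp[1],fx[2]],-.042,.042,-.027,.027,.05,.058,(0,255,0)); box(fx,.055,.067,-.057,.033,.008,.02,(0,255,255)); box(fx,-.05,.04,.045,.057,.008,.02,(255,255,0))
cv2.imwrite("pics/o11.png",im)
E
```

```text
t 16.2 tcp in fixture mm 11.20273261518122 18.28195820805637 z 28.060076658114514 F fix -16.954422831453652 -16.687797689499273 10.723871279657894 yaw 0.1673315892211574 gap 0.596789600826994 torque [-3.48606576  2.37431498 -0.1003089 ]
```

View pics/o11.png

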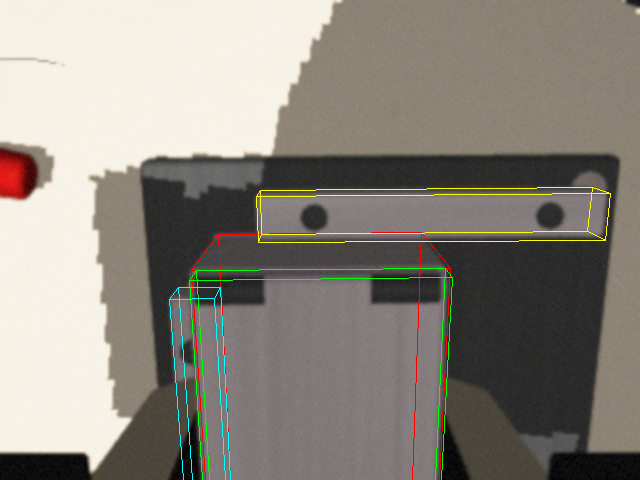

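The overlay of the ideal seated pose matches the picture to about 1 mm. The forces are steady at about 17 N on each fence and the z moment is near zero, so I'm handing in while holding.

```bash
python3 - <<'E'
from station import bot
print(bot.close_job())
exec(open("st.py").read())
E
```

```text
the job is handed in; nothing more can be done
None
the job is handed in; nothing more can be done
```

I snapped the housing's lid shut, set the housing on the fixture plate with its hinge end to the far fence, and pressed it into the corner. I handed the job in at about 16 s, still gripping at 60 N and pressing; no verdict was reported.

- **Lid:** it lay flat in the pictures after the press. The contact force dropped to zero at 50.7 mm, which means it had passed its detent.
- **Seating:** the wrist force along the fixture axes was about -17 N towards each fence, steady over the last two readings. With friction this does not give each fence's own force exactly, but even in the worst case it leaves well over 3 N. About 15 N pressed the housing onto the plate.
- **Alignment:** a first wrist moment of -0.7 N m about z hinted at a small yaw misfit. I turned the tool by -0.006 rad and the moment fell to -0.1 N m. Before that turn, most usable lid and fence edges agreed within about 0.006 rad. The lid's left edge was too unclear to use.
- **Corner fit:** the final overlay matched the ideal seated pose to about 1 mm, except the lid's right edge, which was drawn 1 to 2 mm too wide.
- **Not confirmed:** the top view was mostly blocked by the arm, so it only supports the placement roughly. I did not measure whether the bystanders moved, but the arm never came near them and the marker and screwdriver were undisturbed in the last pictures.

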